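# Roll the rolling pin onto its rest line

### The job

Free the pastry board for the next sheet of dough: with your fingertips on top of the rolling pin, roll it away from you onto the dark rest line near the board's far edge, and leave it lying still along the line with its middle right over it. Only roll it from above: do not lift or pinch it or reach down beside it to shove it, and leave the cutters and everything else where they stand.

Things in the scene. Friction and masses are not known exactly. Their poses are not given: they have to be found in the camera images.
- pin: Wooden rolling pin, 250 mm long; its middle 56 mm is 44 mm thick and bears on the board, from there it tapers to 28 at the ends. 0.27 kg. Origin: middle of its axis, 37 mm above the counter; y axis along the pin. Starts 70-130 mm on the robot's side of the line, up to 0.2 rad askew. Pressed from above it goes half as far as the fingertips and turns with two spread fingertips; let go, it soon stops.
- line (a point): Middle of the dark rest line on the pastry board's top: a straight, flush mark 290 mm long and 5 mm wide, no groove. Its y axis runs along the line, its x axis points square away from the robot's side towards the board's far edge (90 mm further), z up. It lies 70 mm beyond the board's middle.
- board: White plastic pastry board, 320 mm (its x) by 500 mm (its y) by 15 mm thick, fixed to the counter; origin in the centre of its underside. The long dark line parallel to its far long edge is the rest line; short centimetre ticks down one short edge are only a ruler.
- cutter_large: Steel ring cutter, 72 mm wide (76 at the rim), 45 mm high, loose, on the board past the pin's left (+y) end; origin in the centre of its underside.
- cutter_small: Steel ring cutter, 52 mm wide, 45 mm high, loose, on the board past the pin's left (+y) end; origin in the centre of its underside.
- dredger: Aluminium flour dredger with perforated top and a wire ear, 67 mm wide, 99 mm high, loose, on the counter beyond the board's far edge; origin in the centre of its underside.
- salt: Glass salt shaker with steel cap, 46 mm wide, 81 mm high, loose, on the counter beyond the board's far edge; origin in the centre of its underside.
- scraper: Bench scraper lying flat on the counter left of the board, 120 by 150 mm, 24 mm high; origin under its middle.
- knife: Kitchen knife lying on the counter right of the board, 300 mm long, 18 mm high, pointing away from the robot; origin at its bolster, on the counter.

How it is judged:
On the way:
1. the fingers press on top of the pin (contact force between the fingers and pin above 1 N and height (world z) of the grasp point above 0.056 m), for 0.1 s.
At the end, for the whole second after the job is handed in: The pin lies at rest on the board with its middle within 10 mm of the line (square to it) and within 60 mm of the line's middle lengthwise, and its axis within 0.10 rad (6 degrees) of the line (x of pin in the frame of line between -0.01 and 0.01 m and y of pin in the frame of line between -0.06 and 0.06 m and angle between the y axis of pin and the y axis of line, either way round below 0.1 rad and height (world z) of pin between 0.033 and 0.041 m and linear speed of pin below 0.01 m/s and angular speed of pin below 0.3 rad/s); the robot touches nothing.
It fails at once if the rolling pin is lifted off the board (its middle more than 12 mm above where it lies) (height (world z) of pin above 0.049 m).
It fails at once if the rolling pin leaves the board (height (world z) of pin below 0.03 m).
It fails at once if the fingers reach down beside the pin to its lower half while touching it, instead of working on top of it (contact force between the fingers and pin above 1 N and height (world z) of the grasp point below 0.056 m).
It fails at once if a cutter, the dredger, salt shaker, scraper or knife is moved more than 15 mm or tipped over (distance of any of cutter_large, cutter_small, dredger, salt, scraper, knife from where it was at the start of the episode above 0.015 m or angle between any of dredger, salt, cutter_large, cutter_small's own z axis and vertical above 0.3 rad).
It also fails if it takes over 58 s, if anything falls off the work surface, if the arm or the gripper's body presses on something with over 40 N, if the wrist force passes 120 N, or if a joint passes its speed limit or range.

### The arm

A 6-joint arm with a two-finger parallel gripper is mounted at the origin on the work surface. World frame = base frame: x ahead of the robot, y to its left, z up, the work surface at z = 0. Lengths are in m, angles in rad, forces in N, time in s.
With the tool pointing down it reaches from about 0.425 to 0.95 m from the base axis. Payload 3.5 kg.
Tool frame: the origin (TCP) lies on the mounting face of the last link; the fingertips stand 173 mm ahead of it and the grasp point (between the pads) lies 155 mm ahead of it; z points along the fingers, x is the direction in which the jaws open and shut, and the axes are right-handed (so a half turn about z gives the same grasp; the last joint's range is limited). The gripper opens to 85 mm and grips with 20 to 120 N. Pads are 22 mm wide; open, the fingers measure 114 mm over their backs; the gripper's body (76 mm by 85 mm) begins 54 mm behind the grasp point. The pads swing forward as they close: fully open they stand 13 mm farther back than shut.
Start: joints at [1.196, 0.286, 1.577, -0, 1.279, -0.15], TCP at [0.15, 0.658, 0.405] pointing down, gripper open.
Joint ranges: [-2.77, 2.77], [-0.9, 2.22], [0.21, 2.48], [-1.53, 4.67], [0.24, 2.81], [-2.84, 2.84]. Speed limits (rad/s): [2.79, 2.79, 3.14, 3.14, 3.14, 3.14].

### API

Orientations are given as a unit quaternion [x, y, z, w].
In Python, from plant import get_state, read_camera, sign_off gives the robot as it stands.
- The arm moves only by the shell command python3 -m jog 'ROWS' [FORCE]. ROWS is JSON, a list of rows, each an object of numbers: "grip": the closure, from 0 (fully open) to 1 (shut); "x", "y", "z": the shift along the tool's x, y, z in mm; "rx", "ry", "rz": the turn, a rotation vector about the tool's x, y, z in degrees. A call has 1 to 8 rows; each row shifts and turns the commanded pose from where the row before left it, along the tool's axes as they then stand; what a row does not reach is not made up. A row lasts 1/12 s, in which the tool goes at most 41.7 mm and 7.16 degrees, less where a joint would pass 70% of its speed; a pose out of reach is approached as far as the arm can. A call with a gripper value outside its range is refused whole. The fingers move at their own pace and stop on an object; FORCE is the grip in N (left out, the last holds). Time passes only in rows, so rows that do not move let the fingers close. It gives the time, the measured TCP pose, the force and the opening at its end, in the units of the state.
- get_state(): the state, without advancing time (a new reading comes with each control period).
- read_camera(name): name is "scene" or "side" or "wrist"; returns a dict with "frame" (400x640x3 uint8, red, green, blue), "intrinsics" (3x3 intrinsics, pixels), "R" (3x3) and "t" (3): a world point X has camera coordinates R X + t. Camera axes: x right, y down, z forward; pixel columns grow to the right and rows downward; lengths in m; the calibration is good to about 2 mm. A picture is of the moment at which its call begins. There is no depth.
- sign_off(): hands the job in, once; it reports no verdict.
The state is a dict: "time": time; "qpos": joint angles; "dq": joint speeds; "joint_efforts": joint torques, N m; "eef_pos": TCP position; "tcp_rot": TCP orientation; "contact_force": force on the tool from outside, world axes, zero at the start; "wrist_torque": the same for the moment, N m; "opening": opening from 0.0 (shut) to 1.0 (fully open).
Only numpy, scipy, OpenCV 4.12 (cv2) and the standard library are available. Lean on these libraries where they do the work, as an engineer would, in place of code of your own. Each camera call takes 0.05 s, during which the arm holds its last target.

## Working session

There is one attempt and no reset: what is moved stays moved. The work goes in short steps, Python scripts to look and compute and a shell command to move; the robot and the scene stay as the last step left them, time stands still between calls to the robot, and variables do not carry over. Pictures are saved under pics/ and viewed, and the job is handed in when it is done.

```bash
ls; mkdir -p pics; python3 - <<'E'
from plant import *
import cv2,numpy as np
s=get_state();print(s)
for n in ["scene","side","wrist"]:
    c=read_camera(n);np.savez(f"pics/{n}0.npz",**c);cv2.imwrite(f"pics/{n}0.png",c["frame"][:,:,::-1]);print(n,c["intrinsics"].tolist(),c["R"].tolist(),c["t"].tolist())
E
```

```text
pics
{'time': 0.0, 'qpos': array([ 1.19598606e+00,  2.87204115e-01,  1.57817973e+00,  5.72339903e-06,
        1.27860797e+00, -1.49984688e-01]), 'dq': array([-6.96653260e-04,  1.49680798e-04, -7.95861824e-04, -2.81796681e-04,
       -3.38131949e-05, -1.75487536e-03]), 'joint_efforts': array([ 7.72631065e-04, -4.05967641e+01, -2.92635351e+01, -1.07220967e-04,
        5.74047255e-03, -8.53538637e-06]), 'eef_pos': array([0.15035048, 0.65778688, 0.40331957]), 'tcp_rot': array([ 7.81964253e-01,  6.23322122e-01, -1.04059458e-03,  5.96795908e-04]), 'contact_force': array([ 0.33547491,  0.70460196, -0.30595008]), 'wrist_torque': array([ 0.02619491, -0.0232063 ,  0.01206961]), 'opening': 1.0021260231871674}
scene [[427.44543760731824, 0.0, 328.29678492923034], [0.0, 427.44543760731824, 198.01905610499753], [0.0, 0.0, 1.0]] [[-0.7580603563891688, 0.6521611244392295, -0.005510339489169752], [0.38557162178954646, 0.44133515218665953, -0.8102825481984398], [-0.5260028712295258, -0.6163677077966834, -0.5860135051718152]] [0.43680437033335123, -0.2086901218178499, 1.441170477161296]
side [[423.45278460222784, 0.0, 321.6910810195536], [0.0, 423.45278460222784, 200.9867702019963], [0.0, 0.0, 1.0]] [[0.9763584457835061, -0.2161290762733699, 0.003522461701170939], [-0.13941641569754973, -0.6420967053221074, -0.7538400918288594], [0.16518852375774887, 0.7355270514425113, -0.6570484823930582]] [-0.6101311304372126, 0.1680037854063255, 0.9305586765109033]
wrist [[326.4012233812684, 0.0, 322.2498858970385], [0.0, 326.4012233812684, 196.54656483005706], [0.0, 0.0, 1.0]] [[0.22353843562234796, 0.9746927862269725, -0.002130792485773606], [0.937028630538855, -0.2142975611775612, 0.27577871713355756], [0.2683429025519302, -0.06364375657088027, -0.9612187882576759]] [-0.6739018394604207, -0.036085680427505255, 0.3790775675544484]
```

View pics/scene0.png

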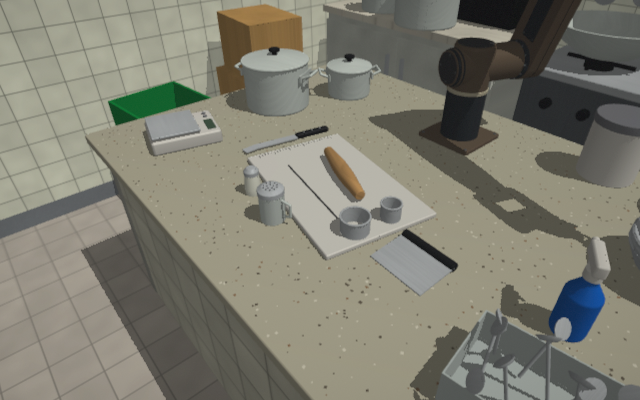

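View pics/side0.png

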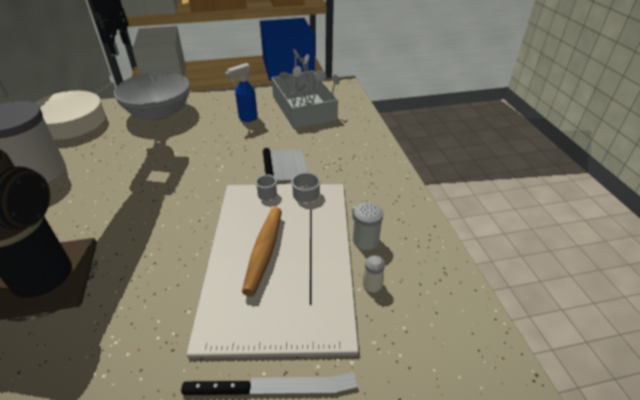

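View pics/wrist0.png

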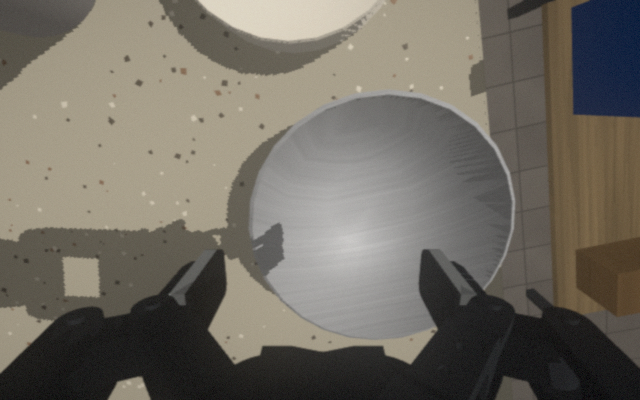

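The scene view shows the pin from (325,148) to (362,197) and the line from (289,165) to (340,220). The side view shows the pin from (277,210) to (248,292) and the line from (311,207) to (311,303). Next I'll measure both.

```bash
cat > h.py <<'E'
import cv2,numpy as np
def ray(c,uv,z):
    K,R,t=c["intrinsics"],c["R"],c["t"]
    uv=np.atleast_2d(uv).astype(float)
    d=np.linalg.inv(K)@np.c_[uv,np.ones(len(uv))].T
    d=(R.T@d).T; o=-R.T@t
    return o+d*((z-o[2])/d[:,2])[:,None]
def roi(m,r):
    o=np.zeros_like(m);x0,y0,x1,y1=r;o[y0:y1,x0:x1]=m[y0:y1,x0:x1];return o
def big(m):
    n,l,s,_=cv2.connectedComponentsWithStats(m.astype(np.uint8));return (l==1+np.argmax(s[1:,4]))
def pin(c,r):
    hsv=cv2.cvtColor(c["frame"],cv2.COLOR_RGB2HSV)
    m=roi((hsv[...,1]>110)&(hsv[...,0]<22)&(hsv[...,2]>50),r)
    m=big(m);v,u=np.nonzero(m)
    P=ray(c,np.c_[u,v],0.037)[:,:2]
    mu=P.mean(0);w,V=np.linalg.eigh(np.cov((P-mu).T));a=V[:,1];a=a*np.sign(a[1])
    s=(P-mu)@a; mid=mu+a*(s.max()+s.min())/2
    # cross midline
    n=np.array([a[1],-a[0]]);e=(P-mu)@n
    return m,mid,a,s.max()-s.min(),np.ptp(e)
def line(c,r,thr):
    g=c["frame"].max(2)
    m=big(roi(g<thr,r));v,u=np.nonzero(m)
    P=ray(c,np.c_[u,v],0.015)[:,:2];mu=P.mean(0)
    w,V=np.linalg.eigh(np.cov((P-mu).T));a=V[:,1]*np.sign(V[1,1]);s=(P-mu)@a
    return m,mu+a*s.min(),mu+a*s.max(),a
E
cat > m0.py <<'E'
from h import *
for n,pr,lr,cor in [("scene",(300,130,380,210),(283,160,337,216),[(248,163),(338,136),(435,213),(328,257)]),("side",(240,200,290,300),(303,203,318,310),[(189,354),(227,185),(344,185),(357,354)])]:
    c=dict(np.load(f"pics/{n}0.npz"))
    m,mid,a,L,W=pin(c,pr);print(n,"pin",mid,"ang",np.arctan2(-a[0],a[1]),"L",L,"W",W)
    img=c["frame"][:,:,::-1].copy();img[m]=(0,255,0)
    thr=130
    m,e0,e1,a=line(c,lr,thr);print("line",e0,e1,"ang",np.arctan2(-a[0],a[1]),np.linalg.norm(e1-e0))
    img[m]=(255,0,0)
    cv2.imwrite(f"pics/{n}_m.png",cv2.resize(img[120:360,150:450],None,fx=2.6,fy=2.4))
    print("corners",ray(c,cor,0.015)[:,:2].round(3).tolist())
E
python3 m0.py
```

```text
scene pin [ 0.47898494 -0.05145316] ang -0.38669313519250603 L 0.27640923022258984 W 0.04614030748722071
line [ 0.44622814 -0.15376959] [ 0.51434846 -0.03728586] ang -0.5291721220113672 0.1349401260316488
corners [[0.639, -0.295], [0.322, -0.246], [0.414, 0.224], [0.721, 0.167]]
side pin [ 0.48081696 -0.04540593] ang -0.3606110110858797 L 0.26728591268986596 W 0.04190968885943412
line [ 0.55669469 -0.20370012] [0.61699566 0.10231328] ang -0.19456065187507252 0.3118980708914441
corners [[0.316, -0.263], [0.41, 0.223], [0.721, 0.155], [0.619, -0.33]]
```

```bash
python3 - <<'E'
import cv2
a=cv2.imread("pics/scene0.png")[130:270,235:445];cv2.imwrite("pics/sz.png",cv2.resize(a,None,fx=3.8,fy=3.8,interpolation=2))
a=cv2.imread("pics/side_m.png");cv2.imwrite("pics/sm.png",a)
E
```

```text
(no output)
```

View pics/sz.png

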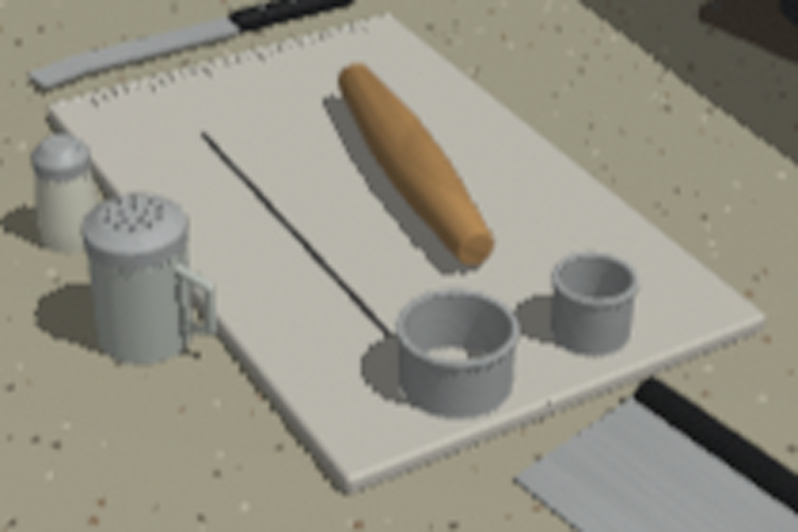

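View pics/sm.png

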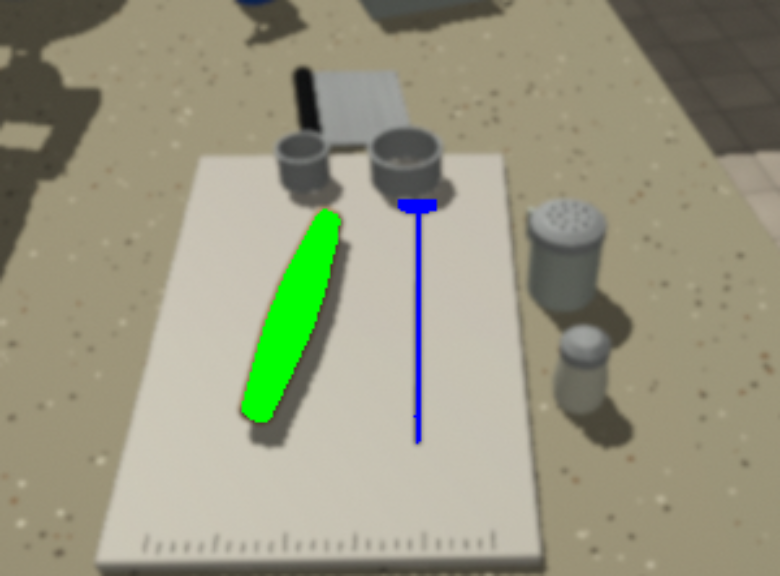

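View pics/scene_m.png

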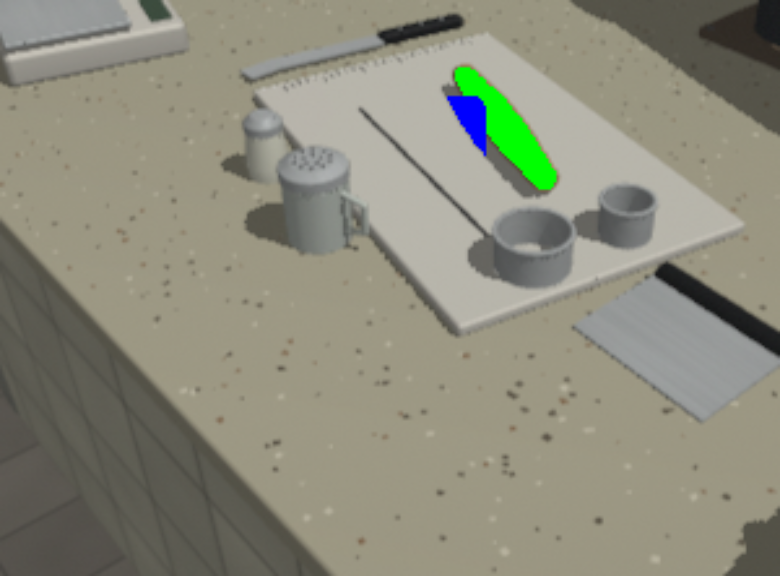

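```bash
cat > m1.py <<'E'
from h import *
def lineimg(c,poly,mn=15):
    g=c["frame"].min(2).astype(np.uint8)
    bh=cv2.morphologyEx(g,cv2.MORPH_BLACKHAT,np.ones((9,9)))
    k=np.zeros_like(g);cv2.fillPoly(k,[np.array(poly)],1)
    m=big((bh>mn+10)&(k>0));v,u=np.nonzero(m);w=bh[m].astype(float)
    P=ray(c,np.c_[u,v],0.015)[:,:2];mu=np.average(P,axis=0,weights=w)
    W,V=np.linalg.eigh(np.cov((P-mu).T,aweights=w));a=V[:,1]*np.sign(V[1,1]);s=(P-mu)@a
    return mu+a*s.min(),mu+a*s.max(),a
for n,pr,poly in [("scene",(300,130,380,210),[(285,160),(296,160),(338,210),(334,218)]),("side",(240,200,290,300),[(304,212),(318,212),(318,310),(304,310)])]:
    c=dict(np.load(f"pics/{n}0.npz"))
    m,mid,a,L,W=pin(c,pr)
    e0,e1,b=lineimg(c,poly);lm=e0+.145*b;x=np.array([b[1],-b[0]])
    print(n,"pin",mid,"ang",np.arctan2(-a[0],a[1]),"line",e0,e1,"mid",lm,"ang",np.arctan2(-b[0],b[1]),np.linalg.norm(e1-e0))
    print("pin in line",(mid-lm)@x,(mid-lm)@b)
E
python3 m1.py
```

```text
scene pin [ 0.47898494 -0.05145316] ang -0.38669313519250603 line [ 0.55444308 -0.20521238] [0.61189593 0.0675658 ] mid [ 0.58432748 -0.06332537] ang -0.20758704147778384 0.2787629132300868
pin in line -0.10552780028375125 -0.010093703272240637
side pin [ 0.48081696 -0.04540593] ang -0.3606110110858797 line [ 0.55542939 -0.20595271] [0.61077642 0.06807133] mid [ 0.5841366  -0.06382286] ang -0.19929744788388268 0.2795576338866454
pin in line -0.10492071711205826 -0.0024029177726058054
```

The two views agree. The pin is at (0.480, -0.049) with axis angle -0.374. The line's middle is at (0.584, -0.064) with angle -0.203. So the pin is 105 mm short and 0.17 rad askew, within the stated ranges. I'll move over it with the gripper half closed.

```bash
python3 -m jog '[{"x":-30,"y":28,"grip":0.5},{"x":-30,"y":28,"grip":0.5},{"x":-30,"y":28,"grip":0.5},{"x":-30,"y":28,"grip":0.5},{"x":-30,"y":28,"grip":0.5},{"x":-30,"y":28,"grip":0.5},{"x":-30,"y":28,"grip":0.5},{"x":-30,"y":28,"grip":0.5}]' 
python3 -m jog '[{"x":-30,"y":28,"grip":0.5},{"x":-30,"y":28,"grip":0.5},{"x":-30,"y":28,"grip":0.5},{"x":-30,"y":28,"grip":0.5},{"x":-30,"y":28,"grip":0.5},{"x":-30,"y":28,"grip":0.5},{"x":-30,"y":28,"grip":0.5},{"x":-30,"y":28,"grip":0.5}]'
python3 -m jog '[{"x":-33,"y":5,"grip":0.5},{"x":-33,"y":5,"grip":0.5},{"x":-33,"y":6,"grip":0.5},{"x":-34,"y":6,"grip":0.5},{"rz":4.2,"z":20,"grip":0.5},{"rz":4.3,"z":30,"grip":0.5},{"z":30,"grip":0.5},{"grip":0.5}]'
cat > st.py <<'E'
from plant import *
import numpy as np,cv2,sys
from scipy.spatial.transform import Rotation as Ro
s=get_state();R=Ro.from_quat(s["tcp_rot"]).as_matrix()
print("t",s["time"],"tcp",s["eef_pos"].round(4),"F",s["contact_force"].round(2),"open",round(s["opening"],3))
print("grasp",(s["eef_pos"]+.155*R[:,2]).round(4),"toolx ang deg",np.degrees(np.arctan2(R[1,0],R[0,0])).round(2),"z",R[:,2].round(3))
for n in sys.argv[2:]:
    c=read_camera(n);np.savez(f"pics/{n}{sys.argv[1]}.npz",**c);cv2.imwrite(f"pics/{n}{sys.argv[1]}.png",c["frame"][:,:,::-1])
E
python3 st.py 1 side wrist
```

```text
t 0.15 tcp [0.1504 0.6578 0.4036] F [ 0.73  0.96 -0.19] open 0.998
grasp [0.1502 0.6576 0.2486] toolx ang deg 77.12 z [-0.001 -0.002 -1.   ]$[0]: bad value
$[0]: bad value
$[0]: bad value
```

```bash
python3 -m jog '[{"grip":0.5,"x":-30,"y":28,"z":0,"rx":0,"ry":0,"rz":0}]'; python3 -m jog '[{"x":-30,"y":28}]'
```

```text
time: 0.33
eef_pos: [0.169, 0.625, 0.4034]
tcp_rot: [0.781, 0.625, -0.0, -0.001]
contact_force: [1.0, -1.2, -0.0]
opening: 0.884$[0]: bad value
```

All seven keys are required in every row. One of the 16 transit rows has been done.

```bash
python3 -m jog '[{"grip":0.5,"x":-30,"y":28,"z":0,"rx":0,"ry":0,"rz":0},{"grip":0.5,"x":-30,"y":28,"z":0,"rx":0,"ry":0,"rz":0},{"grip":0.5,"x":-30,"y":28,"z":0,"rx":0,"ry":0,"rz":0},{"grip":0.5,"x":-30,"y":28,"z":0,"rx":0,"ry":0,"rz":0},{"grip":0.5,"x":-30,"y":28,"z":0,"rx":0,"ry":0,"rz":0},{"grip":0.5,"x":-30,"y":28,"z":0,"rx":0,"ry":0,"rz":0},{"grip":0.5,"x":-30,"y":28,"z":0,"rx":0,"ry":0,"rz":0},{"grip":0.5,"x":-30,"y":28,"z":0,"rx":0,"ry":0,"rz":0}]' 
python3 -m jog '[{"grip":0.5,"x":-30,"y":28,"z":0,"rx":0,"ry":0,"rz":0},{"grip":0.5,"x":-30,"y":28,"z":0,"rx":0,"ry":0,"rz":0},{"grip":0.5,"x":-30,"y":28,"z":0,"rx":0,"ry":0,"rz":0},{"grip":0.5,"x":-30,"y":28,"z":0,"rx":0,"ry":0,"rz":0},{"grip":0.5,"x":-30,"y":28,"z":0,"rx":0,"ry":0,"rz":0},{"grip":0.5,"x":-30,"y":28,"z":0,"rx":0,"ry":0,"rz":0},{"grip":0.5,"x":-30,"y":28,"z":0,"rx":0,"ry":0,"rz":0}]'
python3 st.py 1
```

```text
time: 1.0
eef_pos: [0.3362, 0.3368, 0.4048]
tcp_rot: [0.782, 0.624, 0.0, 0.0]
contact_force: [1.1, 1.3, 0.3]
opening: 0.505
time: 1.58
eef_pos: [0.4806, 0.0882, 0.405]
tcp_rot: [0.782, 0.623, 0.0, 0.0]
contact_force: [0.4, 0.4, 0.9]
opening: 0.501
t 1.5833 tcp [0.4806 0.0882 0.405 ] F [0.44 0.44 0.92] open 0.501
grasp [0.4807 0.0882 0.25  ] toolx ang deg 77.1 z [ 0.001  0.    -1.   ]
```

```bash
python3 -m jog '[{"grip":0.5,"x":-33,"y":5,"z":0,"rx":0,"ry":0,"rz":0},{"grip":0.5,"x":-33,"y":5,"z":0,"rx":0,"ry":0,"rz":0},{"grip":0.5,"x":-33,"y":6,"z":0,"rx":0,"ry":0,"rz":0},{"grip":0.5,"x":-34,"y":6,"z":0,"rx":0,"ry":0,"rz":0},{"grip":0.5,"x":0,"y":0,"z":20,"rx":0,"ry":0,"rz":4.2},{"grip":0.5,"x":0,"y":0,"z":30,"rx":0,"ry":0,"rz":4.3},{"grip":0.5,"x":0,"y":0,"z":30,"rx":0,"ry":0,"rz":0},{"grip":0.5,"x":0,"y":0,"z":0,"rx":0,"ry":0,"rz":0}]' 
python3 st.py 1 side wrist
```

```text
time: 2.25
eef_pos: [0.4696, -0.0441, 0.3186]
tcp_rot: [0.826, 0.563, -0.004, -0.005]
contact_force: [-1.2, -0.5, -0.8]
opening: 0.505
t 2.25 tcp [ 0.4696 -0.0441  0.3186] F [-1.15 -0.52 -0.81] open 0.505
grasp [ 0.4678 -0.0435  0.1636] toolx ang deg 68.57 z [-0.012  0.004 -1.   ]
```

View pics/side1.png

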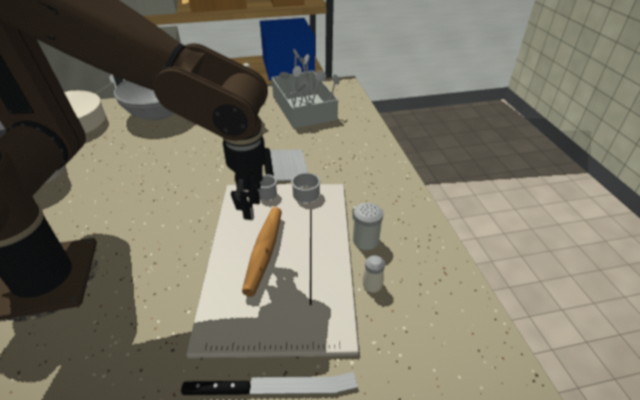

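View pics/wrist1.png

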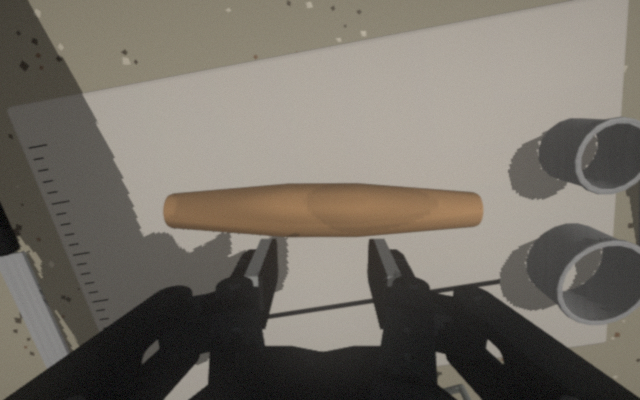

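The wrist view has the pin level, from (164,210) to (482,210). The finger gap at u≈325 is centred along it. The wrist camera gives me an overhead cross-check of the pin and the line.

```bash
cat > mw.py <<'E'
from h import *
import sys
from plant import get_state
c=dict(np.load(f"pics/wrist{sys.argv[1]}.npz"))
lm=np.array([.5842,-.0636]);b=np.array([np.sin(.203),np.cos(.203)]);x=np.array([b[1],-b[0]])
m,mid,a,L,W=pin(c,(0,0,640,400));ang=np.arctan2(-a[0],a[1])
print("pin",mid,"ang",ang.round(3),"L,W",L.round(3),W.round(3),"inline x,y,dang",((mid-lm)@x).round(4),((mid-lm)@b).round(4),(ang+.203).round(3))
E
python3 mw.py 1
```

```text
pin [ 0.48010514 -0.06194708] ang -0.334 L,W 0.188 0.034 inline x,y,dang -0.1023 -0.0194 -0.131
```

```bash
python3 - <<'E'
from h import *
c=dict(np.load("pics/wrist1.npz"));hsv=cv2.cvtColor(c["frame"],cv2.COLOR_RGB2HSV)
for u in (175,200,250,300,350,400,470): print(u,hsv[210,u],hsv[195,u],hsv[228,u])
m,*_=pin(c,(0,0,640,400));v,u=np.nonzero(m);print(u.min(),u.max(),v.min(),v.max())
for n in ("side","scene"): print(-c["R"].T@c["t"])
E
```

```text
175 [ 14 105 139] [ 15 109 108] [ 17  41 119]
200 [ 15 107 133] [ 15 109 117] [ 15 101  96]
250 [ 15 107 140] [ 15 110 123] [ 16 115 120]
300 [ 15 114 155] [ 15 109 145] [ 14 111 129]
350 [ 15 111 156] [ 16 109 140] [ 14 105 121]
400 [ 15 109 154] [ 16 106 140] [ 15 110 123]
470 [ 15 109 166] [ 15 103 134] [ 16  26 167]
192 421 192 232
[ 0.4058681  -0.01868134  0.29154936]
[ 0.4058681  -0.01868134  0.29154936]
```

```bash
sed -i 's/hsv\[...,1\]>110/hsv[...,1]>80/' h.py; python3 mw.py 1; python3 m1.py
```

```text
pin [ 0.48259109 -0.04843512] ang -0.369 L,W 0.262 0.045 inline x,y,dang -0.1026 -0.0056 -0.166
scene pin [ 0.47893977 -0.05235724] ang -0.38853028776130727 line [ 0.55444308 -0.20521238] [0.61189593 0.0675658 ] mid [ 0.58432748 -0.06332537] ang -0.20758704147778384 0.2787629132300868
pin in line -0.10538567687196443 -0.010987676819148234
side pin [ 0.48100077 -0.04478725] ang -0.35931520234338293 line [ 0.55542939 -0.20595271] [0.61077642 0.06807133] mid [ 0.5841366  -0.06382286] ang -0.19929744788388268 0.2795576338866454
pin in line -0.10486302852309866 -0.0017600941986485035
```

```bash
python3 -m jog '[{"grip":0.5,"x":0,"y":5,"z":30,"rx":0,"ry":0,"rz":0},{"grip":0.5,"x":0,"y":0,"z":30,"rx":0,"ry":0,"rz":0},{"grip":0.5,"x":0,"y":0,"z":0,"rx":0,"ry":0,"rz":0},{"grip":0.5,"x":0,"y":0,"z":0,"rx":0,"ry":0,"rz":0},{"grip":0.5,"x":0,"y":0,"z":0,"rx":0,"ry":0,"rz":0}]' 
python3 st.py 2 side wrist scene
```

```text
time: 2.77
eef_pos: [0.4777, -0.0463, 0.2674]
tcp_rot: [0.826, 0.564, 0.001, 0.002]
contact_force: [0.5, 0.5, 0.7]
opening: 0.502
t 2.7667 tcp [ 0.4777 -0.0463  0.2674] F [0.48 0.49 0.73] open 0.502
grasp [ 0.4783 -0.0465  0.1124] toolx ang deg 68.65 z [ 0.004 -0.001 -1.   ]
```

View pics/wrist2.png

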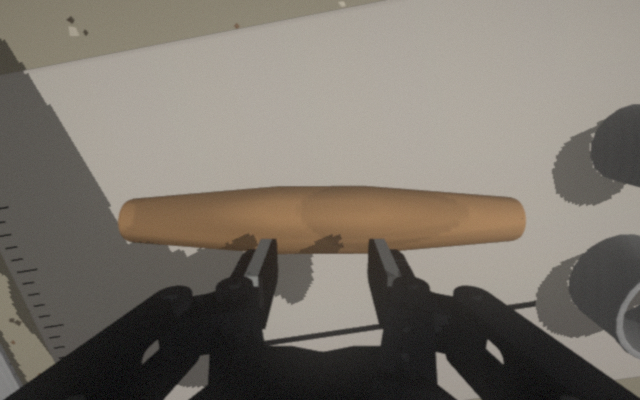

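View pics/side2.png

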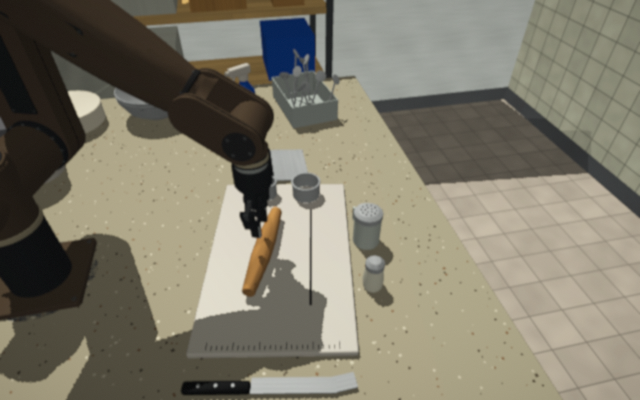

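```bash
python3 -m jog '[{"grip":0.5,"x":0,"y":-5,"z":20,"rx":0,"ry":0,"rz":0},{"grip":0.5,"x":0,"y":0,"z":0,"rx":0,"ry":0,"rz":0},{"grip":0.5,"x":0,"y":0,"z":6,"rx":0,"ry":0,"rz":0},{"grip":0.5,"x":0,"y":0,"z":0,"rx":0,"ry":0,"rz":0},{"grip":0.5,"x":0,"y":0,"z":0,"rx":0,"ry":0,"rz":0}]' 
for i in 1; do python3 -m jog '[{"grip":0.5,"x":0,"y":0,"z":4,"rx":0,"ry":0,"rz":0},{"grip":0.5,"x":0,"y":0,"z":0,"rx":0,"ry":0,"rz":0},{"grip":0.5,"x":0,"y":0,"z":0,"rx":0,"ry":0,"rz":0}]';done
python3 st.py 3 side wrist scene
```

```text
time: 3.33
eef_pos: [0.4722, -0.0444, 0.2392]
tcp_rot: [0.826, 0.564, 0.0, 0.0]
contact_force: [-0.3, -0.1, -0.3]
opening: 0.497
time: 3.58
eef_pos: [0.472, -0.0444, 0.2348]
tcp_rot: [0.826, 0.564, -0.0, -0.0]
contact_force: [0.9, 0.7, -1.1]
opening: 0.497
t 3.5833 tcp [ 0.472  -0.0444  0.2348] F [ 0.85  0.71 -1.12] open 0.497
grasp [ 0.472  -0.0444  0.0798] toolx ang deg 68.62 z [-0.  0. -1.]
```

```bash
python3 -m jog '[{"grip":0.5,"x":0,"y":0,"z":3,"rx":0,"ry":0,"rz":0},{"grip":0.5,"x":0,"y":0,"z":0,"rx":0,"ry":0,"rz":0},{"grip":0.5,"x":0,"y":0,"z":0,"rx":0,"ry":0,"rz":0}]'; python3 -m jog '[{"grip":0.5,"x":0,"y":0,"z":3,"rx":0,"ry":0,"rz":0},{"grip":0.5,"x":0,"y":0,"z":0,"rx":0,"ry":0,"rz":0},{"grip":0.5,"x":0,"y":0,"z":0,"rx":0,"ry":0,"rz":0}]'
python3 st.py 4
```

```text
time: 3.98
eef_pos: [0.4718, -0.0443, 0.2315]
tcp_rot: [0.826, 0.564, -0.0, -0.0]
contact_force: [-0.5, 0.0, -0.1]
opening: 0.499
time: 4.23
eef_pos: [0.4731, -0.0447, 0.2303]
tcp_rot: [0.826, 0.564, 0.001, 0.002]
contact_force: [0.1, -0.4, 5.8]
opening: 0.497
t 4.2333 tcp [ 0.4731 -0.0447  0.2303] F [ 0.07 -0.43  5.83] open 0.497
grasp [ 0.4736 -0.0449  0.0753] toolx ang deg 68.62 z [ 0.004 -0.001 -1.   ]
```

Contact came at TCP z 0.2305, which puts the grasp point at 0.075 m, safely above 0.056. Now a first stroke with a slight turn.

```bash
python3 -m jog '[{"grip":0.5,"x":0,"y":0,"z":1.5,"rx":0,"ry":0,"rz":0},{"grip":0.5,"x":0,"y":4,"z":0,"rx":0,"ry":0,"rz":-1},{"grip":0.5,"x":0,"y":4,"z":0,"rx":0,"ry":0,"rz":-1},{"grip":0.5,"x":0,"y":4,"z":0,"rx":0,"ry":0,"rz":-1},{"grip":0.5,"x":0,"y":4,"z":0,"rx":0,"ry":0,"rz":-1},{"grip":0.5,"x":0,"y":0,"z":0,"rx":0,"ry":0,"rz":0},{"grip":0.5,"x":0,"y":0,"z":0,"rx":0,"ry":0,"rz":0}]'
python3 st.py 5 wrist; python3 mw.py 5
```

```text
time: 4.82
eef_pos: [0.4892, -0.0506, 0.2303]
tcp_rot: [0.806, 0.592, 0.002, 0.003]
contact_force: [0.4, -0.8, 9.9]
opening: 0.504
t 4.8167 tcp [ 0.4892 -0.0506  0.2303] F [ 0.38 -0.83  9.87] open 0.504
grasp [ 0.4903 -0.051   0.0753] toolx ang deg 72.6 z [ 0.007 -0.002 -1.   ]
pin [ 0.49083073 -0.05130713] ang -0.301 L,W 0.271 0.048 inline x,y,dang -0.0939 -0.0068 -0.098
```

View pics/wrist5.png

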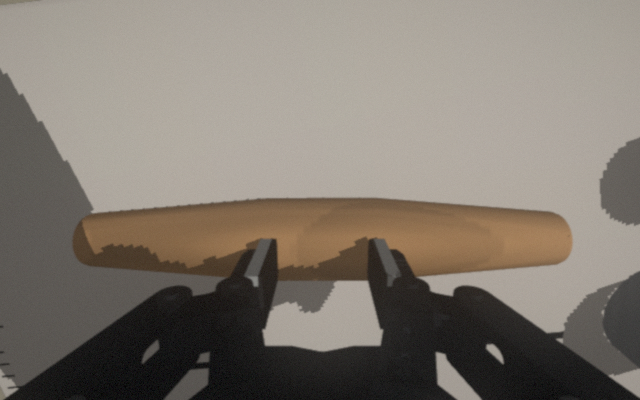

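The pin rolled 9 mm for 16 mm of finger travel, and turned one-for-one with the tool. In the wrist view it runs from (75,240) to (570,240), still square to the jaws. Next I'll continue the stroke and take out the remaining 5.6°.

```bash
python3 -m jog '[{"grip":0.5,"x":0,"y":4,"z":0,"rx":0,"ry":0,"rz":-1.4},{"grip":0.5,"x":0,"y":4,"z":0,"rx":0,"ry":0,"rz":-1.4},{"grip":0.5,"x":0,"y":4,"z":0,"rx":0,"ry":0,"rz":-1.4},{"grip":0.5,"x":0,"y":4,"z":0,"rx":0,"ry":0,"rz":-1.4},{"grip":0.5,"x":0,"y":0,"z":0,"rx":0,"ry":0,"rz":0},{"grip":0.5,"x":0,"y":0,"z":0,"rx":0,"ry":0,"rz":0}]'
python3 st.py 6 wrist; python3 mw.py 6
python3 -m jog '[{"grip":0.5,"x":0,"y":0,"z":-8,"rx":0,"ry":0,"rz":0},{"grip":0.5,"x":0,"y":0,"z":0,"rx":0,"ry":0,"rz":0},{"grip":0.5,"x":0,"y":-9,"z":0,"rx":0,"ry":0,"rz":0},{"grip":0.5,"x":0,"y":-9,"z":0,"rx":0,"ry":0,"rz":0},{"grip":0.5,"x":0,"y":0,"z":0,"rx":0,"ry":0,"rz":0},{"grip":0.5,"x":0,"y":0,"z":0,"rx":0,"ry":0,"rz":0}]'
python3 st.py 7 wrist; python3 mw.py 7
```

```text
time: 5.37
eef_pos: [0.5046, -0.0546, 0.2303]
tcp_rot: [0.776, 0.631, 0.002, 0.003]
contact_force: [-0.0, 1.5, 10.2]
opening: 0.503
t 5.3667 tcp [ 0.5046 -0.0546  0.2303] F [-0.03  1.54 10.16] open 0.503
grasp [ 0.5057 -0.0548  0.0753] toolx ang deg 78.19 z [ 0.007 -0.002 -1.   ]
pin [ 0.4988467  -0.05357589] ang -0.204 L,W 0.27 0.046 inline x,y,dang -0.0856 -0.0074 -0.001
time: 5.92
eef_pos: [0.4836, -0.05, 0.2344]
tcp_rot: [0.776, 0.631, -0.001, -0.001]
contact_force: [-0.2, 0.2, -0.5]
opening: 0.498
t 5.9167 tcp [ 0.4836 -0.05    0.2344] F [-0.18  0.16 -0.49] open 0.498
grasp [ 0.4834 -0.0499  0.0794] toolx ang deg 78.22 z [-0.002  0.001 -1.   ]
pin [ 0.49579873 -0.05293501] ang -0.205 L,W 0.27 0.048 inline x,y,dang -0.0887 -0.0074 -0.002
```

```bash
python3 -m jog '[{"grip":0.5,"x":0,"y":4,"z":8,"rx":0,"ry":0,"rz":0},{"grip":0.5,"x":0,"y":0,"z":0,"rx":0,"ry":0,"rz":0},{"grip":0.5,"x":0,"y":6,"z":0,"rx":0,"ry":0,"rz":0},{"grip":0.5,"x":0,"y":6,"z":0,"rx":0,"ry":0,"rz":0},{"grip":0.5,"x":0,"y":6,"z":0,"rx":0,"ry":0,"rz":0},{"grip":0.5,"x":0,"y":6,"z":0,"rx":0,"ry":0,"rz":0},{"grip":0.5,"x":0,"y":6,"z":0,"rx":0,"ry":0,"rz":0},{"grip":0.5,"x":0,"y":4,"z":0,"rx":0,"ry":0,"rz":0}]'
python3 -m jog '[{"grip":0.5,"x":0,"y":0,"z":0,"rx":0,"ry":0,"rz":0},{"grip":0.5,"x":0,"y":0,"z":0,"rx":0,"ry":0,"rz":0}]'
python3 st.py 8 wrist; python3 mw.py 8
python3 -m jog '[{"grip":0.5,"x":0,"y":0,"z":-8,"rx":0,"ry":0,"rz":0},{"grip":0.5,"x":0,"y":0,"z":0,"rx":0,"ry":0,"rz":0},{"grip":0.5,"x":0,"y":-9,"z":0,"rx":0,"ry":0,"rz":0},{"grip":0.5,"x":0,"y":-9,"z":0,"rx":0,"ry":0,"rz":0},{"grip":0.5,"x":0,"y":0,"z":0,"rx":0,"ry":0,"rz":0},{"grip":0.5,"x":0,"y":0,"z":0,"rx":0,"ry":0,"rz":0}]'
python3 st.py 9 wrist side scene; python3 mw.py 9
```

```text
time: 6.63
eef_pos: [0.5247, -0.0587, 0.2299]
tcp_rot: [0.776, 0.631, 0.002, 0.003]
contact_force: [0.9, 1.5, 7.7]
opening: 0.5
time: 6.8
eef_pos: [0.5247, -0.0587, 0.2299]
tcp_rot: [0.776, 0.631, 0.002, 0.003]
contact_force: [1.7, 1.8, 9.6]
opening: 0.497
t 6.8 tcp [ 0.5247 -0.0587  0.2299] F [1.71 1.78 9.59] open 0.497
grasp [ 0.5259 -0.059   0.0749] toolx ang deg 78.19 z [ 0.008 -0.002 -1.   ]
pin [ 0.51550439 -0.05700934] ang -0.204 L,W 0.27 0.046 inline x,y,dang -0.0686 -0.0074 -0.001
time: 7.35
eef_pos: [0.5032, -0.0541, 0.2343]
tcp_rot: [0.776, 0.631, -0.001, -0.001]
contact_force: [1.5, 0.4, 0.4]
opening: 0.499
t 7.35 tcp [ 0.5032 -0.0541  0.2343] F [1.48 0.39 0.37] open 0.499
grasp [ 0.503  -0.054   0.0793] toolx ang deg 78.22 z [-0.002  0.001 -1.   ]
pin [ 0.51163019 -0.05612467] ang -0.205 L,W 0.27 0.048 inline x,y,dang -0.0726 -0.0073 -0.002
```

View pics/side9.png

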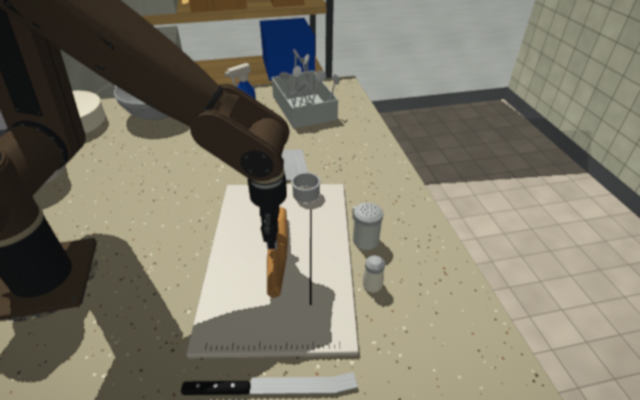

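View pics/scene9.png

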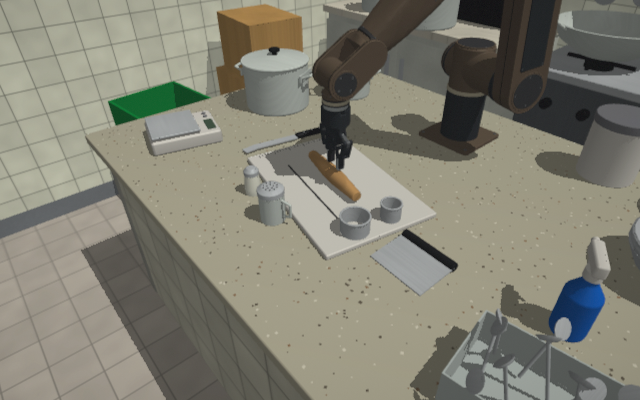

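The side view shows the pin parallel to the line, from (283,210) to (273,295), with nothing else moved. I'll repeat the strokes.

```bash
python3 -m jog '[{"grip":0.5,"x":0,"y":0,"z":8,"rx":0,"ry":0,"rz":0},{"grip":0.5,"x":0,"y":0,"z":0,"rx":0,"ry":0,"rz":0},{"grip":0.5,"x":0,"y":6,"z":0,"rx":0,"ry":0,"rz":0},{"grip":0.5,"x":0,"y":6,"z":0,"rx":0,"ry":0,"rz":0},{"grip":0.5,"x":0,"y":6,"z":0,"rx":0,"ry":0,"rz":0},{"grip":0.5,"x":0,"y":6,"z":0,"rx":0,"ry":0,"rz":0},{"grip":0.5,"x":0,"y":6,"z":0,"rx":0,"ry":0,"rz":0},{"grip":0.5,"x":0,"y":6,"z":0,"rx":0,"ry":0,"rz":0}]'
python3 -m jog '[{"grip":0.5,"x":0,"y":0,"z":0,"rx":0,"ry":0,"rz":0},{"grip":0.5,"x":0,"y":0,"z":0,"rx":0,"ry":0,"rz":0},{"grip":0.5,"x":0,"y":0,"z":-8,"rx":0,"ry":0,"rz":0},{"grip":0.5,"x":0,"y":0,"z":0,"rx":0,"ry":0,"rz":0},{"grip":0.5,"x":0,"y":-9,"z":0,"rx":0,"ry":0,"rz":0},{"grip":0.5,"x":0,"y":-9,"z":0,"rx":0,"ry":0,"rz":0},{"grip":0.5,"x":0,"y":0,"z":0,"rx":0,"ry":0,"rz":0},{"grip":0.5,"x":0,"y":0,"z":0,"rx":0,"ry":0,"rz":0}]'
python3 st.py 10 wrist; python3 mw.py 10
```

```text
time: 8.17
eef_pos: [0.5418, -0.0623, 0.2297]
tcp_rot: [0.776, 0.631, 0.002, 0.003]
contact_force: [-0.1, 0.8, 6.5]
opening: 0.498
time: 8.83
eef_pos: [0.5208, -0.0577, 0.2344]
tcp_rot: [0.776, 0.631, -0.001, -0.001]
contact_force: [0.2, 0.3, -0.9]
opening: 0.497
t 8.8333 tcp [ 0.5208 -0.0577  0.2344] F [ 0.21  0.3  -0.95] open 0.497
grasp [ 0.5205 -0.0576  0.0794] toolx ang deg 78.22 z [-0.002  0.001 -1.   ]
pin [ 0.52668686 -0.05934264] ang -0.205 L,W 0.27 0.048 inline x,y,dang -0.0572 -0.0074 -0.002
```

```bash
python3 -m jog '[{"grip":0.5,"x":0,"y":-3,"z":8,"rx":0,"ry":0,"rz":0},{"grip":0.5,"x":0,"y":0,"z":0,"rx":0,"ry":0,"rz":0},{"grip":0.5,"x":0,"y":6,"z":0,"rx":0,"ry":0,"rz":0},{"grip":0.5,"x":0,"y":6,"z":0,"rx":0,"ry":0,"rz":0},{"grip":0.5,"x":0,"y":6,"z":0,"rx":0,"ry":0,"rz":0},{"grip":0.5,"x":0,"y":6,"z":0,"rx":0,"ry":0,"rz":0},{"grip":0.5,"x":0,"y":6,"z":0,"rx":0,"ry":0,"rz":0},{"grip":0.5,"x":0,"y":6,"z":0,"rx":0,"ry":0,"rz":0}]'
python3 -m jog '[{"grip":0.5,"x":0,"y":0,"z":0,"rx":0,"ry":0,"rz":0},{"grip":0.5,"x":0,"y":0,"z":0,"rx":0,"ry":0,"rz":0},{"grip":0.5,"x":0,"y":0,"z":-8,"rx":0,"ry":0,"rz":0},{"grip":0.5,"x":0,"y":0,"z":0,"rx":0,"ry":0,"rz":0},{"grip":0.5,"x":0,"y":-10,"z":0,"rx":0,"ry":0,"rz":0},{"grip":0.5,"x":0,"y":-10,"z":0,"rx":0,"ry":0,"rz":0},{"grip":0.5,"x":0,"y":0,"z":0,"rx":0,"ry":0,"rz":0},{"grip":0.5,"x":0,"y":0,"z":0,"rx":0,"ry":0,"rz":0}]'
python3 st.py 11 wrist; python3 mw.py 11
```

```text
time: 9.55
eef_pos: [0.5562, -0.0653, 0.2297]
tcp_rot: [0.776, 0.631, 0.002, 0.002]
contact_force: [1.2, -0.5, 5.9]
opening: 0.502
time: 10.22
eef_pos: [0.5334, -0.0603, 0.2343]
tcp_rot: [0.776, 0.631, -0.001, -0.001]
contact_force: [0.1, 0.3, -0.2]
opening: 0.496
t 10.2167 tcp [ 0.5334 -0.0603  0.2343] F [ 0.12  0.32 -0.15] open 0.496
grasp [ 0.5331 -0.0602  0.0793] toolx ang deg 78.22 z [-0.002  0.001 -1.   ]
pin [ 0.54124537 -0.06226778] ang -0.205 L,W 0.27 0.048 inline x,y,dang -0.0423 -0.0074 -0.002
```

```bash
python3 -m jog '[{"grip":0.5,"x":0,"y":0,"z":8,"rx":0,"ry":0,"rz":0},{"grip":0.5,"x":0,"y":0,"z":0,"rx":0,"ry":0,"rz":0},{"grip":0.5,"x":0,"y":6,"z":0,"rx":0,"ry":0,"rz":0},{"grip":0.5,"x":0,"y":6,"z":0,"rx":0,"ry":0,"rz":0},{"grip":0.5,"x":0,"y":6,"z":0,"rx":0,"ry":0,"rz":0},{"grip":0.5,"x":0,"y":6,"z":0,"rx":0,"ry":0,"rz":0},{"grip":0.5,"x":0,"y":6,"z":0,"rx":0,"ry":0,"rz":0},{"grip":0.5,"x":0,"y":6,"z":0,"rx":0,"ry":0,"rz":0}]'
python3 -m jog '[{"grip":0.5,"x":0,"y":0,"z":0,"rx":0,"ry":0,"rz":0},{"grip":0.5,"x":0,"y":0,"z":0,"rx":0,"ry":0,"rz":0},{"grip":0.5,"x":0,"y":0,"z":-8,"rx":0,"ry":0,"rz":0},{"grip":0.5,"x":0,"y":0,"z":0,"rx":0,"ry":0,"rz":0},{"grip":0.5,"x":0,"y":-10,"z":0,"rx":0,"ry":0,"rz":0},{"grip":0.5,"x":0,"y":-10,"z":0,"rx":0,"ry":0,"rz":0},{"grip":0.5,"x":0,"y":0,"z":0,"rx":0,"ry":0,"rz":0},{"grip":0.5,"x":0,"y":0,"z":0,"rx":0,"ry":0,"rz":0}]'
python3 st.py 12 wrist side; python3 mw.py 12
```

```text
time: 10.93
eef_pos: [0.572, -0.0686, 0.2296]
tcp_rot: [0.776, 0.631, 0.002, 0.002]
contact_force: [1.3, 0.2, 5.8]
opening: 0.5
time: 11.6
eef_pos: [0.5491, -0.0636, 0.2343]
tcp_rot: [0.776, 0.631, -0.001, -0.001]
contact_force: [-0.3, 0.3, 1.3]
opening: 0.501
t 11.6 tcp [ 0.5491 -0.0636  0.2343] F [-0.26  0.26  1.3 ] open 0.501
grasp [ 0.5488 -0.0635  0.0793] toolx ang deg 78.22 z [-0.002  0.001 -1.   ]
pin [ 0.55625559 -0.06538129] ang -0.205 L,W 0.27 0.048 inline x,y,dang -0.027 -0.0074 -0.002
```

View pics/wrist12.png

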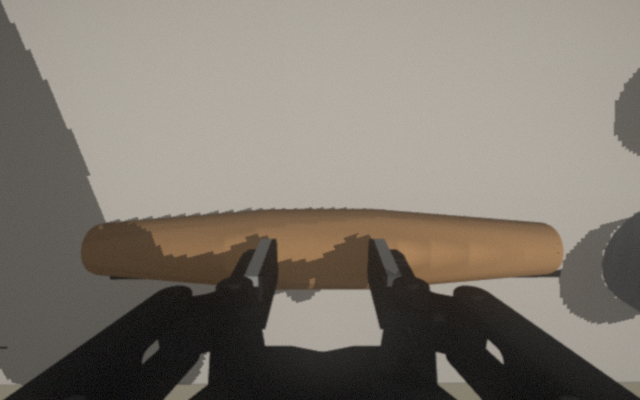

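View pics/side12.png

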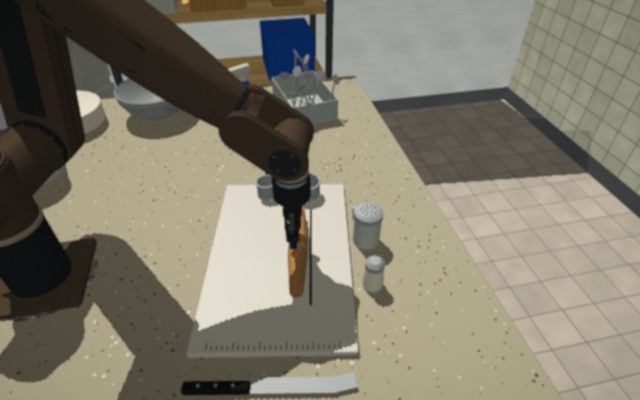

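The wrist view shows the pin from (82,248) to (563,248), parallel to the line, with the line just peeking out on its far side. One more full stroke, then I'll lift and remeasure from all the cameras.

```bash
python3 -m jog '[{"grip":0.5,"x":0,"y":0,"z":8,"rx":0,"ry":0,"rz":0},{"grip":0.5,"x":0,"y":0,"z":0,"rx":0,"ry":0,"rz":0},{"grip":0.5,"x":0,"y":6,"z":0,"rx":0,"ry":0,"rz":0},{"grip":0.5,"x":0,"y":6,"z":0,"rx":0,"ry":0,"rz":0},{"grip":0.5,"x":0,"y":6,"z":0,"rx":0,"ry":0,"rz":0},{"grip":0.5,"x":0,"y":6,"z":0,"rx":0,"ry":0,"rz":0},{"grip":0.5,"x":0,"y":6,"z":0,"rx":0,"ry":0,"rz":0},{"grip":0.5,"x":0,"y":6,"z":0,"rx":0,"ry":0,"rz":0}]'
python3 -m jog '[{"grip":0.5,"x":0,"y":0,"z":0,"rx":0,"ry":0,"rz":0},{"grip":0.5,"x":0,"y":0,"z":0,"rx":0,"ry":0,"rz":0},{"grip":0.5,"x":0,"y":0,"z":-20,"rx":0,"ry":0,"rz":0},{"grip":0.5,"x":0,"y":-10,"z":-30,"rx":0,"ry":0,"rz":0},{"grip":0.5,"x":0,"y":-10,"z":-30,"rx":0,"ry":0,"rz":0},{"grip":0.5,"x":0,"y":0,"z":0,"rx":0,"ry":0,"rz":0},{"grip":0.5,"x":0,"y":0,"z":0,"rx":0,"ry":0,"rz":0}]'
python3 st.py 13 wrist side scene; python3 mw.py 13
```

```text
time: 12.37
eef_pos: [0.5876, -0.0718, 0.2294]
tcp_rot: [0.776, 0.631, 0.002, 0.002]
contact_force: [1.0, -0.5, 3.3]
opening: 0.504
time: 12.95
eef_pos: [0.5662, -0.0673, 0.3088]
tcp_rot: [0.776, 0.631, 0.001, 0.002]
contact_force: [-0.0, -0.2, -0.3]
opening: 0.498
t 12.95 tcp [ 0.5662 -0.0673  0.3088] F [-0.04 -0.2  -0.35] open 0.498
grasp [ 0.5668 -0.0675  0.1538] toolx ang deg 78.23 z [ 0.003 -0.001 -1.   ]
pin [ 0.5671886  -0.06754249] ang -0.204 L,W 0.262 0.044 inline x,y,dang -0.0159 -0.0073 -0.001
```

View pics/wrist13.png

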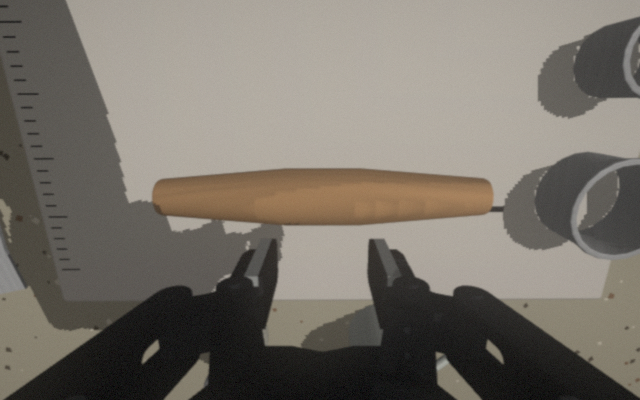

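View pics/side13.png

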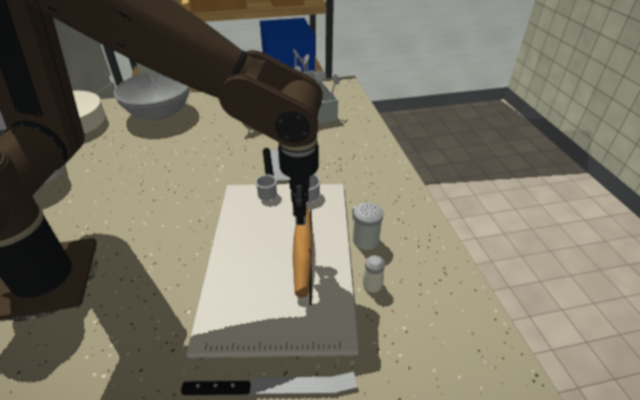

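View pics/scene13.png

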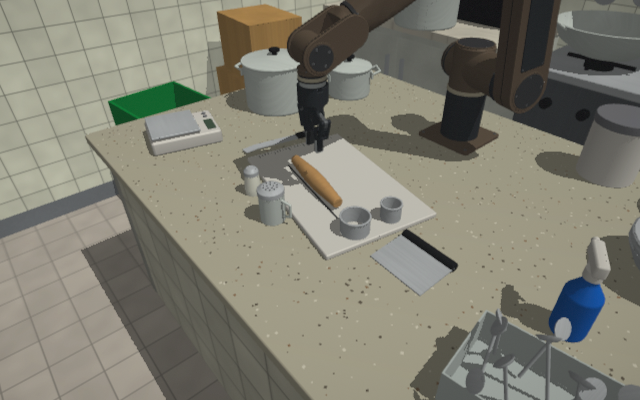

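The pin lies parallel and just short of the line. In the wrist view the line shows at (497,210), beyond the pin. Now I'll measure it in the other two views.

```bash
cat > m2.py <<'E'
from h import *
import sys
lm=np.array([.5842,-.0636]);b=np.array([np.sin(.203),np.cos(.203)]);x=np.array([b[1],-b[0]])
for n,r in [("scene",(280,148,350,215)),("side",(285,200,325,310)),("wrist",(0,0,640,400))]:
    c=dict(np.load(f"pics/{n}{sys.argv[1]}.npz"));m,mid,a,L,W=pin(c,r);ang=np.arctan2(-a[0],a[1])
    print(n,mid,ang.round(3),L.round(3),W.round(3),"x,y,da",((mid-lm)@x).round(4),((mid-lm)@b).round(4),(ang+.203).round(3))
E
python3 m2.py 13
```

```text
scene [ 0.56420396 -0.07278494] -0.224 0.283 0.051 x,y,da -0.0177 -0.013 -0.021
side [ 0.5661528  -0.06817253] -0.218 0.267 0.042 x,y,da -0.0168 -0.0081 -0.015
wrist [ 0.5671886  -0.06754249] -0.204 0.262 0.044 x,y,da -0.0159 -0.0073 -0.001
```

All three views agree at about -17 mm. The finger has crept too far ahead of the pin over the strokes, so I'll start the last stroke 9 mm behind its axis.

```bash
python3 -m jog '[{"grip":0.5,"x":0,"y":-10,"z":0,"rx":0,"ry":0,"rz":0},{"grip":0.5,"x":0,"y":0,"z":35,"rx":0,"ry":0,"rz":0},{"grip":0.5,"x":0,"y":0,"z":35,"rx":0,"ry":0,"rz":0},{"grip":0.5,"x":0,"y":0,"z":0,"rx":0,"ry":0,"rz":0},{"grip":0.5,"x":0,"y":0,"z":0,"rx":0,"ry":0,"rz":0},{"grip":0.5,"x":0,"y":0,"z":10,"rx":0,"ry":0,"rz":0},{"grip":0.5,"x":0,"y":0,"z":0,"rx":0,"ry":0,"rz":0}]'
python3 st.py 14 wrist scene; python3 mw.py 14
python3 -m jog '[{"grip":0.5,"x":0,"y":6,"z":0,"rx":0,"ry":0,"rz":0},{"grip":0.5,"x":0,"y":6,"z":0,"rx":0,"ry":0,"rz":0},{"grip":0.5,"x":0,"y":6,"z":0,"rx":0,"ry":0,"rz":0},{"grip":0.5,"x":0,"y":6,"z":0,"rx":0,"ry":0,"rz":0},{"grip":0.5,"x":0,"y":4,"z":0,"rx":0,"ry":0,"rz":0},{"grip":0.5,"x":0,"y":2,"z":0,"rx":0,"ry":0,"rz":0},{"grip":0.5,"x":0,"y":0,"z":0,"rx":0,"ry":0,"rz":0},{"grip":0.5,"x":0,"y":0,"z":0,"rx":0,"ry":0,"rz":0}]'
python3 st.py 15 wrist side scene; python3 m2.py 15
```

```text
time: 13.68
eef_pos: [0.5583, -0.0658, 0.2305]
tcp_rot: [0.776, 0.631, 0.002, 0.003]
contact_force: [0.5, -0.0, 0.1]
opening: 0.5
t 13.6833 tcp [ 0.5583 -0.0658  0.2305] F [ 0.52 -0.02  0.1 ] open 0.5
grasp [ 0.5594 -0.066   0.0755] toolx ang deg 78.21 z [ 0.007 -0.002 -1.   ]
pin [ 0.5659918  -0.06728306] ang -0.204 L,W 0.271 0.048 inline x,y,dang -0.0171 -0.0073 -0.001
time: 14.45
eef_pos: [0.5873, -0.0717, 0.2304]
tcp_rot: [0.776, 0.631, 0.002, 0.003]
contact_force: [-0.0, -0.2, 6.8]
opening: 0.496
t 14.45 tcp [ 0.5873 -0.0717  0.2304] F [-0.05 -0.18  6.8 ] open 0.496
grasp [ 0.5882 -0.072   0.0754] toolx ang deg 78.22 z [ 0.006 -0.002 -1.   ]
scene [ 0.58096094 -0.07544258] -0.2 0.28 0.05 x,y,da -0.0008 -0.0123 0.003
side [ 0.57094827 -0.08940439] -0.127 0.228 0.043 x,y,da -0.0078 -0.0279 0.076
wrist [ 0.5808615  -0.07052696] -0.203 0.271 0.046 x,y,da -0.0019 -0.0075 -0.0
```

In contact, the scene and wrist views put the pin at -1 to -2 mm (the side view is occluded by the fingers). I'll lift straight up and check.

```bash
python3 -m jog '[{"grip":0.5,"x":0,"y":0,"z":-3,"rx":0,"ry":0,"rz":0},{"grip":0.5,"x":0,"y":0,"z":-10,"rx":0,"ry":0,"rz":0},{"grip":0.5,"x":0,"y":0,"z":-30,"rx":0,"ry":0,"rz":0},{"grip":0.5,"x":0,"y":-20,"z":-30,"rx":0,"ry":0,"rz":0},{"grip":0.5,"x":0,"y":0,"z":-30,"rx":0,"ry":0,"rz":0},{"grip":0.5,"x":0,"y":0,"z":0,"rx":0,"ry":0,"rz":0},{"grip":0.5,"x":0,"y":0,"z":0,"rx":0,"ry":0,"rz":0}]'
python3 st.py 16 wrist side scene; python3 m2.py 16
```

```text
time: 15.18
eef_pos: [0.5665, -0.0673, 0.3336]
tcp_rot: [0.776, 0.631, 0.002, 0.003]
contact_force: [-0.8, -0.1, 0.2]
opening: 0.499
t 15.1833 tcp [ 0.5665 -0.0673  0.3336] F [-0.84 -0.12  0.22] open 0.499
grasp [ 0.5674 -0.0676  0.1786] toolx ang deg 78.23 z [ 0.006 -0.002 -1.   ]
scene [ 0.57764375 -0.07662634] -0.225 0.285 0.05 x,y,da -0.0038 -0.0141 -0.022
side [ 0.57932721 -0.06723359] -0.202 0.274 0.043 x,y,da -0.004 -0.0045 0.001
wrist [ 0.58065628 -0.0705603 ] -0.203 0.261 0.044 x,y,da -0.0021 -0.0075 -0.0
```

View pics/wrist16.png

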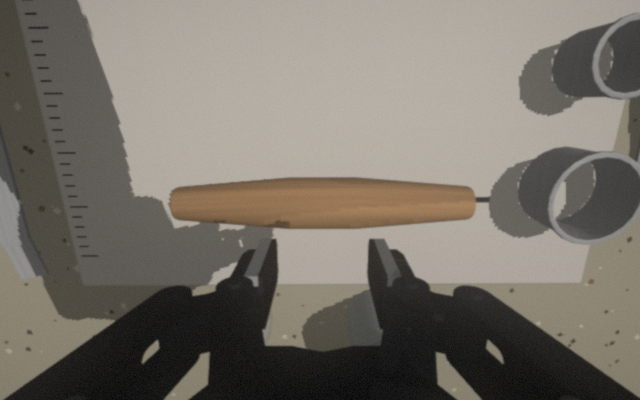

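View pics/side16.png

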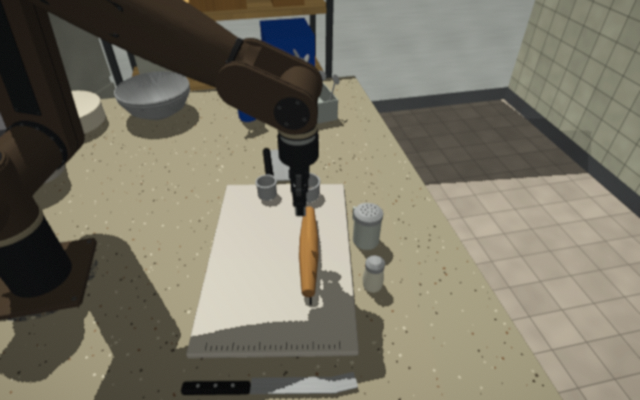

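All three views put the pin 2 to 4 mm short of the line, against a tolerance of 10 mm. The line's end shows at (482,200), on the pin's axis. I'll withdraw further and confirm it is at rest.

```bash
python3 -m jog '[{"grip":0.5,"x":0,"y":-30,"z":-20,"rx":0,"ry":0,"rz":0},{"grip":0.5,"x":0,"y":-30,"z":-20,"rx":0,"ry":0,"rz":0},{"grip":0.5,"x":0,"y":0,"z":0,"rx":0,"ry":0,"rz":0},{"grip":0.5,"x":0,"y":0,"z":0,"rx":0,"ry":0,"rz":0},{"grip":0.5,"x":0,"y":0,"z":0,"rx":0,"ry":0,"rz":0},{"grip":0.5,"x":0,"y":0,"z":0,"rx":0,"ry":0,"rz":0},{"grip":0.5,"x":0,"y":0,"z":0,"rx":0,"ry":0,"rz":0},{"grip":0.5,"x":0,"y":0,"z":0,"rx":0,"ry":0,"rz":0}]'
python3 st.py 17 wrist side scene; python3 m2.py 17
python3 - <<'E'
from h import *
# line tails vs pin in final pictures
import numpy as np
for n in("side","scene"):
    a=cv2.imread(f"pics/{n}0.png").astype(int);b=cv2.imread(f"pics/{n}17.png").astype(int)
    for nm,r in dict(side=[("large",(292,174,322,202)),("small",(256,175,277,199)),("dredger",(352,200,384,248)),("salt",(362,254,386,293))],scene=[("large",(338,205,372,239)),("small",(379,195,404,223)),("dredger",(256,182,292,224)),("salt",(242,164,260,194))])[n]:
        x0,y0,x1,y1=r;print(n,nm,abs(a-b)[y0:y1,x0:x1].mean().round(1))
E
```

```text
time: 16.0
eef_pos: [0.5077, -0.0552, 0.3691]
tcp_rot: [0.776, 0.631, -0.001, -0.001]
contact_force: [0.3, -0.8, -0.4]
opening: 0.5
t 16.0 tcp [ 0.5077 -0.0552  0.3691] F [ 0.27 -0.8  -0.37] open 0.5
grasp [ 0.5074 -0.0551  0.2141] toolx ang deg 78.22 z [-0.002  0.001 -1.   ]
scene [ 0.57805732 -0.07534806] -0.222 0.279 0.05 x,y,da -0.0036 -0.0127 -0.019
side [ 0.57928027 -0.06723875] -0.2 0.274 0.043 x,y,da -0.0041 -0.0046 0.003
wrist [ 0.58008447 -0.07033804] -0.201 0.258 0.047 x,y,da -0.0027 -0.0074 0.002
side large 4.9
side small 47.8
side dredger 5.7
side salt 5.5
scene large 2.3
scene small 2.4
scene dredger 2.5
scene salt 5.5
```

View pics/scene17.png

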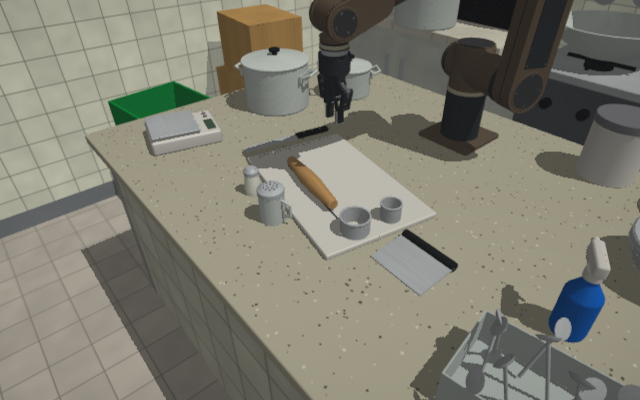

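The pin is unchanged since the last look, so it is at rest, from (288,160) to (337,207) on the line. The cutters, dredger and salt match the first pictures; the arm hides the small cutter in the side view, but the scene view shows it unmoved.

```bash
python3 -c "
from plant import *
print(sign_off())"
```

```text
the job is handed in; nothing more can be done
None
```

I rolled the pin from above onto the rest line in six short strokes with two spread fingertips, pressing at roughly 3–10 N. The grasp point stayed at about 0.075 m while pressing. I straightened the pin by turning the tool during the first stroke, and handed the job in at about 16 s; no verdict is reported.

**Last checks, arm withdrawn:**
- **Square to the line:** the pin's middle is 3–4 mm short (scene -3.6, side -4.1, wrist -2.7 mm). The limit is 10 mm.
- **Along the line:** it is 5–13 mm off the line's middle. The limit is 60 mm.
- **Angle:** the side and wrist views read within 0.003 rad. The scene view read -0.019 rad, a small disagreement well inside the 0.10 limit.
- **At rest:** the readings were unchanged, within 1.3 mm, between two looks about 0.8 s apart. I didn't measure its speed directly.

**Other objects:** the cutters, dredger and salt match the first pictures. The small cutter was hidden by the arm in the side view, so the scene view alone confirms it. The scraper and knife look undisturbed by eye, but I didn't compare them numerically.

**Drift:** over the middle strokes the fingertips crept too far ahead of the pin, so I set them back before the last one.

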